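Fit the spout of the water filter and lock it

TASK

Fit the clean steel spout to the water filter: take it out of the draining stand and push its stem straight down into the push-fit port, past the tight seal, until it bottoms firmly on the hidden stop, with the outlet pointing forward over the drip tray. Push slowly and with feeling, as the stop cracks if the spout is rammed against it. Then gently push the red locking slide fully shut over the spout's ring and let go, leaving the glass, the mug and the spice jar where they stand.

Things in the scene. Friction and masses are not known exactly. Their poses are not given: they have to be found in the camera images.
- spout: Bent steel tube 14 mm across, 0.12 kg, loose. Origin: centre of the stem's lower end; z runs up the stem, the outlet is on its -x side. The lowest 6 mm taper from 10 to 14 mm; a ring 22 mm across surrounds the stem at z = 34 to 39 mm. Straight to z = 88, then bends into a level run (centre line z = 110) towards -x. Starts hanging upright by its ring in the stand, end 20 mm up.
- spout_grip (a point): Where to pinch the spout from above, on the stem's axis 80 mm above its lower end: close the fingers across the spout's y, so that the level run (its top 37 mm higher) passes between them under the palm. Grip hard (80 N); the push takes up to 20 N.
- outlet (a point): Centre of the spout's outlet opening: 85 mm to -x and 72 mm above the spout's origin.
- stand: Draining stand, fixed: grey tray 124 x 90 x 16 mm (a teaspoon fixed across it) and a white drilled deck, its top 54 mm above the worktop, on four posts. Origin: centre of the tray's underside. The spout hangs in the hole at x = +26, y = +18 mm (16.5 mm wide); lift it 40 mm straight up to clear.
- filter: White water filter, fixed: housing 105 x 200 mm, top 77 mm up, blue cartridge cap on its right, drip tray (top 14 mm high) reaching 142 mm forward. Origin on the worktop, 10 mm behind the port's axis; x points to its back (drip tray on the -x side), y to its left seen from the robot. The fitted spout's x is parallel to the filter's x, outlet on the -x side.
- port_mouth (a point): Centre of the mouth of the dark upright port, 112 mm above the worktop, z up. Bore straight down, 16.4 mm wide, with a lead-in cone 23 mm wide and 4 mm deep. From 16 to 20 mm deep the stem's end forces a sprung seal apart: 6 to 12 N; then 3 to 6 N of drag. A hidden hard stop lies 24 to 32 mm deep, differently each time: felt as a sharp rise.
- port_seal (a point): Centre of the seal inside the port, 14 mm below the mouth, hidden. Once through it go slowly (about 5 mm/s; over 15 mm/s the end jolts the stop) until the force has risen by 8 to 14 N over the drag: the stop must feel more than 6 N and never more than 18 N. The spout's ring then stands 2 to 10 mm above the mouth, and the spout stays when released.
- lock (a joint): Red locking slide of the filter, m: 0 open, 0.024 shut. It slides level towards the filter's -y (from the left to the port), about 2.5 N of friction, and stays where it is left. Its fork passes at least 1.6 mm above the ring of a spout that is home and is blocked by one still at the seal. Open, it is clear of the port. Push it with at most 25 N.
- lock_tab (a point): Middle of the top edge of the outer (+y) face of the slide's red upright tab; moves with the slide. The tab is 28 mm wide along the filter's x, 8 mm thick, and stands 17 mm above the slide's bar and 14 mm above the dark guide beside it. Push its outer face towards the filter's -y with closed fingertips about 11 mm below the top edge.
- tumbler: Clear drinking glass, 81 mm wide, 91 mm tall, loose, on the drip tray under the outlet's place. Origin: centre of its underside. A bystander.
- mug: Cream mug, 92 mm wide (127 mm over the handle), 95 mm tall, loose, behind the stand. Origin: centre of its underside. A bystander.
- spice_jar: Spice jar with a dark cap, 41 mm wide, 105 mm tall, loose, behind stand and filter. Origin: centre of its underside. A bystander.

How it is judged:
By the outcome, as a careful person would: the job done as asked, in the order asked, and still so for the second after the job is handed in, with the robot touching nothing.
It also fails if it takes over 58 s, if anything falls off the work surface, if the arm or the gripper's body presses on something with over 40 N, if the wrist force passes 120 N, or if a joint passes its speed limit or range.

ROBOT

A 6-joint arm with a two-finger parallel gripper is mounted at the origin on a cart in front of the work surface, level with it; the furniture and walls round the work are solid. World frame = base frame: x ahead of the robot, y to its left, z up, the work surface at z = 0. Lengths are in m, angles in degrees, forces in N, time in s.
With the tool pointing down it reaches from about 0.35 to 0.725 m from the base axis. Payload 4.3 kg.
Tool frame: the origin (TCP) lies at the very end of the fingers, on their centre line; the grasp point (between the pads) lies 19 mm behind it; z points along the fingers, y is the line along which they close (so a half turn about z gives the same grasp; the last joint's range is limited). The gripper opens to 85 mm and grips with 20 to 120 N. Pads are 22 mm wide; open, the fingers measure 114 mm over their backs; the gripper's body (76 mm by 85 mm) begins 54 mm behind the grasp point. The pads swing forward as they close: fully open they stand 13 mm farther back than shut.
Start: joints at [65.758, 21.618, 4.641, 73.018, 0, 83.68], TCP at [0.177, 0.547, 0.231] pointing down, gripper open.
Joint ranges: [-156.06, 156.06], [-48.1, 94.91], [-58.44, 69.94], [-101.28, 121.22], [-78.64, 73.56], [-180, 180]. Speed limits (degrees/s): [147.25, 147.25, 180, 180, 180, 180].

INTERFACE

Orientations are given as a 3x3 rotation matrix whose columns are the frame's x, y, z axes.
In Python, from bench import * gives the robot as it stands. Calls block until the motion is done:
- reach(position, orientation): joint-space move of the TCP to a pose.
- move_linear(position, v=0.15, attitude=None, threshold=None): straight line of the TCP; attitude=None keeps the orientation; v is the mean speed in m/s. With threshold (N) it stops when the force on the tool has changed by that much, and returns True; else False.
- move_joints(angles): joint-space move.
- command_gripper(opening, grasp_force=None): opening from 0.0 (shut) to 1.0 (fully open); grasp_force is the grip in N (None keeps the last); returns when the fingers have stopped.
- sleep(seconds).
- ik(position, orientation): joint angles nearest the present ones, or None.
- read_state(): the state.
- read_camera(name): name is "side" or "top" or "wrist"; returns the picture (480x640x3 uint8, red, green, blue); there is no depth.
- camera_params(name): a dict with "fx", "fy", "cx", "cy" (pixels), "pose" (4x4, takes a point from camera to world coordinates). Camera axes: x right, y down, z forward; pixel columns grow to the right and rows downward; lengths in m; the calibration is good to about 2 mm. A picture is of the moment at which its call begins: read the wrist's pose just before it. camera_params takes no time and is no camera call; for the wrist camera it gives the pose at the moment of the call.
A pose or a line that the arm cannot do raises MotionError and nothing moves.
- hand_in(): hands the job in; it is judged then, once.
The state is a dict: "t": time; "joint_positions": joint angles; "qd": joint speeds; "tau": joint torques, N m; "position": TCP position; "ee_rot": TCP orientation; "contact_force": force on the tool from outside, world axes, zero at the start; "ft_torque": the same for the moment, N m; "finger_gap": opening from 0.0 (shut) to 1.0 (fully open); "finger_force": force on a finger pad.
Only numpy, scipy, OpenCV 4.12 (cv2) and the standard library are available. Lean on these libraries where they do the work, as an engineer would, in place of code of your own. Each camera call takes 0.05 s, during which the arm holds its last target. There are 200 camera calls.

## Working session

There is one attempt and no reset: what is moved stays moved. The work goes in short steps, each a Python script; the robot and the scene stay as the last script left them, time stands still between calls to the robot, and variables do not carry over. Pictures are saved under pics/ and viewed, at most 10 in all, crops included, and the job is handed in when it is done.

```bash
ls; mkdir -p pics; python3 - <<'E'
from bench import *
import cv2,numpy as np
for n in("side","top","wrist"):
    cv2.imwrite(f"pics/{n}0.png",read_camera(n)[:,:,::-1]); p=camera_params(n)
    print(n,[p[k] for k in("fx","fy","cx","cy")]);print(np.round(p["pose"],4).tolist())
s=read_state();print(s["t"],s["contact_force"])
E
```

```text
pics
side [548.0491901916513, 548.0491901916513, 309.2321775234504, 244.13685674335863]
[[-0.9378, 0.2217, -0.2673, 0.8508], [0.3472, 0.5939, -0.7258, 0.73], [-0.0021, -0.7734, -0.6339, 0.7789], [0.0, 0.0, 0.0, 1.0]]
top [515.5510106578133, 515.5510106578133, 317.1398165215, 246.71507154126695]
[[-0.0152, -0.9938, 0.1102, 0.445], [-0.9997, 0.0172, 0.0173, -0.0207], [-0.0191, -0.1099, -0.9938, 1.1077], [0.0, 0.0, 0.0, 1.0]]
wrist [341.3557375106286, 341.3557375106286, 323.3773038228203, 236.98217685223509]
[[0.3075, 0.9172, 0.2533, 0.1125], [0.9515, -0.2959, -0.0839, 0.569], [-0.002, 0.2668, -0.9637, 0.3728], [0.0, 0.0, 0.0, 1.0]]
0.15 [ 0.3414565  -0.42770643  0.6541336 ]
```

View pics/top0.png

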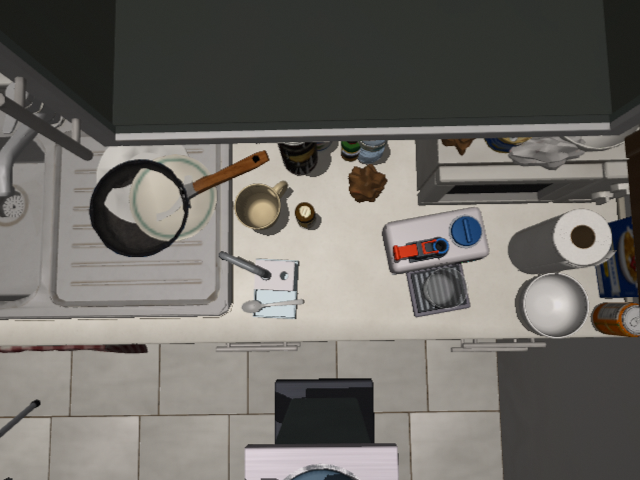

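View pics/side0.png

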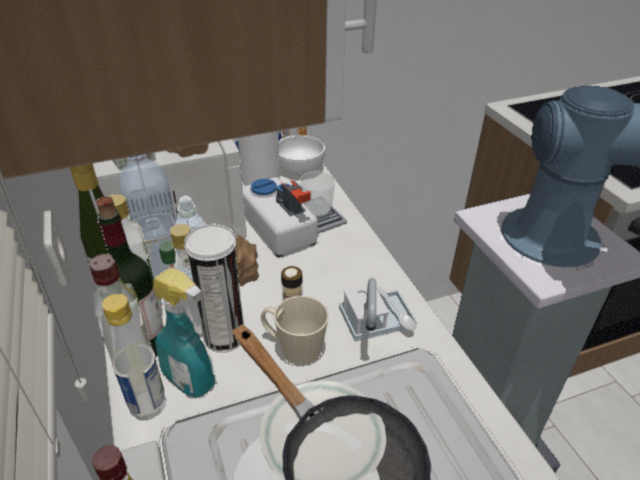

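```bash
cat > h.py <<'E'
from bench import *
import cv2,numpy as np
from numpy.linalg import inv
def ray(p,uv):
    T=np.array(p["pose"]);d=np.array([(uv[0]-p["cx"])/p["fx"],(uv[1]-p["cy"])/p["fy"],1.])
    return T[:3,3],T[:3,:3]@d
def onz(p,uv,z):
    o,d=ray(p,uv);return o+d*(z-o[2])/d[2]
def proj(p,X):
    c=inv(np.array(p["pose"]))@np.r_[X,1];return np.array([p["fx"]*c[0]/c[2]+p["cx"],p["fy"]*c[1]/c[2]+p["cy"]])
def tri(obs):  # least squares meeting point of rays [(params,uv)..]
    A=np.zeros((3,3));b=np.zeros(3);L=[]
    for p,uv in obs:
        o,d=ray(p,uv);d=d/np.linalg.norm(d);M=np.eye(3)-np.outer(d,d);A+=M;b+=M@o;L.append((o,M))
    X=np.linalg.solve(A,b);return X,[np.linalg.norm(M@(X-o)) for o,M in L]
def down(yaw):  # tool down, tool y axis at yaw (deg)
    a=np.radians(yaw);y=np.array([np.cos(a),np.sin(a),0]);z=np.array([0,0,-1.]);return np.c_[np.cross(y,z),y,z]
E
python3 - <<'E'
from h import *
s=read_state();R=np.array(s["ee_rot"]);P=np.array(s["position"]);print(R.round(3).tolist())
p=camera_params("wrist");T=np.array(p["pose"])
print("cam in tool",(R.T@(T[:3,3]-P)).round(4),(R.T@T[:3,:3]).round(3).tolist())
q=camera_params("top")
for n,uv,z in[("stem",(268,273),.13),("outlet",(222,255),.12),("mouth",(440,245),.112),("tab",(398,253),.11),("mug",(258,207),.09),("jar",(305,213),.105)]: print(n,onz(q,uv,z).round(3))
for y in range(-180,180,30):
    print(y,[None if j is None else np.round(j,0).tolist() for j in(ik([.40,.12,.12],down(y)),ik([.5,-.25,.25],down(y)))])
im=cv2.imread("pics/top0.png")
a=cv2.resize(im[180:320,215:325],None,fx=4,fy=4,interpolation=3);b=cv2.resize(im[190:330,370:500],None,fx=4,fy=4,interpolation=3)[:, :360]
cv2.imwrite("pics/crop.png",np.hstack([a,b]))
E
```

```text
[[-0.951, 0.308, -0.001], [0.308, 0.951, -0.001], [0.0, -0.002, -1.0]]
cam in tool [ 0.068   0.0013 -0.1423] [[0.0, -0.964, -0.267], [1.0, 0.0, -0.0], [0.0, -0.267, 0.964]]
stem [0.505 0.091 0.13 ]
outlet [0.542 0.18  0.12 ]
mouth [ 0.555 -0.241  0.112]
tab [ 0.541 -0.16   0.11 ]
mug [0.64  0.115 0.09 ]
jar [0.623 0.02  0.105]
-180 [[8.0, 8.0, -31.0, 51.0, 0.0, -82.0], [-33.0, 20.0, 4.0, 75.0, 0.0, -123.0]]
-150 [[8.0, 8.0, -31.0, 51.0, 0.0, -112.0], [-33.0, 20.0, 4.0, 75.0, 0.0, -153.0]]
-120 [[8.0, 8.0, -31.0, 51.0, 0.0, -142.0], [-33.0, 20.0, 4.0, 75.0, 0.0, 177.0]]
-90 [[8.0, 8.0, -31.0, 51.0, 0.0, -172.0], [-33.0, 20.0, 4.0, 75.0, 0.0, 147.0]]
-60 [[8.0, 8.0, -31.0, 51.0, 0.0, 158.0], [-33.0, 20.0, 4.0, 75.0, 0.0, 117.0]]
-30 [[8.0, 8.0, -31.0, 51.0, 0.0, 128.0], [-33.0, 20.0, 4.0, 75.0, 0.0, 87.0]]
0 [[8.0, 8.0, -31.0, 51.0, 0.0, 98.0], [-33.0, 20.0, 4.0, 75.0, 0.0, 57.0]]
30 [[8.0, 8.0, -31.0, 51.0, 0.0, 68.0], [-33.0, 20.0, 4.0, 75.0, 0.0, 27.0]]
60 [[8.0, 8.0, -31.0, 51.0, 0.0, 38.0], [-33.0, 20.0, 4.0, 75.0, 0.0, -3.0]]
90 [[8.0, 8.0, -31.0, 51.0, 0.0, 8.0], [-33.0, 20.0, 4.0, 75.0, 0.0, -33.0]]
120 [[8.0, 8.0, -31.0, 51.0, 0.0, -22.0], [-33.0, 20.0, 4.0, 75.0, 0.0, -63.0]]
150 [[8.0, 8.0, -31.0, 51.0, 0.0, -52.0], [-33.0, 20.0, 4.0, 75.0, 0.0, -93.0]]
```

View pics/crop.png

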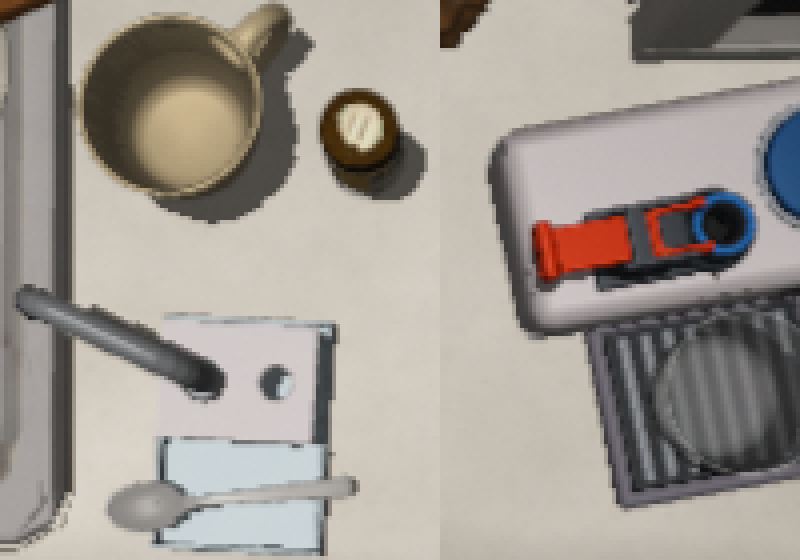

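```bash
python3 - <<'E'
from h import *
import pickle
V={}
def snap(n):
    p=camera_params("wrist");im=read_camera("wrist");cv2.imwrite(f"pics/{n}.png",im[:,:,::-1]);V[n]=(p,im)
reach([.545,-.215,.26],down(100));snap("f1");move_linear([.53,-.215,.31],.2);snap("f2")
reach([.505,.10,.26],down(-21));snap("s1");move_linear([.505,.14,.27],.2);snap("s2")
pickle.dump(V,open("v.pkl","wb"));print(read_state()["t"])
a=cv2.imread("pics/f1.png");b=cv2.imread("pics/s1.png")
cv2.imwrite("pics/m1.png",np.vstack([a[60:360,:],b[60:360,:]]))
E
```

```text
6.375
```

View pics/m1.png

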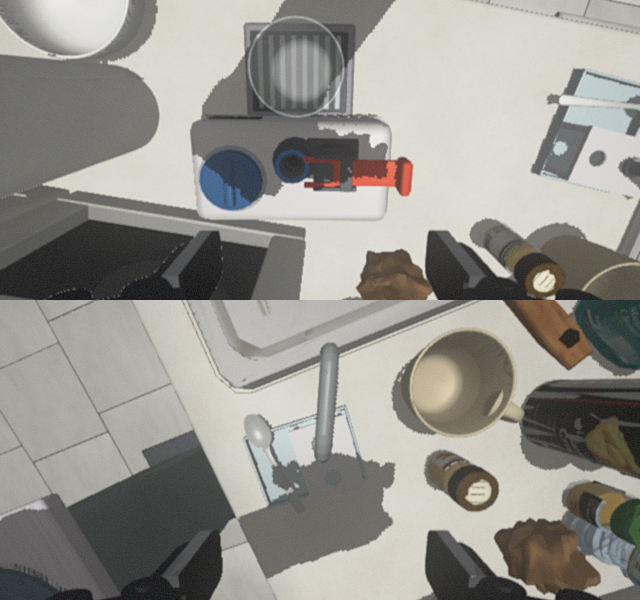

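```bash
python3 - <<'E'
from h import *
import pickle
V=pickle.load(open("v.pkl","rb"))
V["top"]=(camera_params("top"),cv2.imread("pics/top0.png")[:,:,::-1].copy())
for n in("f1","f2","top"):
    p,im=V[n];hsv=cv2.cvtColor(im,cv2.COLOR_RGB2HSV)
    g=proj(p,[.55,-.24,.11])
    roi=np.zeros(im.shape[:2],np.uint8);cv2.circle(roi,tuple(int(v) for v in g),130 if n!="top" else 70,255,-1)
    for c,m in(("blue",cv2.inRange(hsv,(98,90,25),(125,255,255))),("red",cv2.inRange(hsv,(0,150,70),(10,255,255)))):
        m&=roi
        k,lab,st,ce=cv2.connectedComponentsWithStats(m)
        for i in range(1,k):
            if st[i,4]>25:
                cn=max(cv2.findContours((lab==i).astype(np.uint8),0,1)[0],key=len)
                (cx,cy),r=cv2.minEnclosingCircle(cn);e=cv2.fitEllipse(cn) if len(cn)>4 else None
                print(n,c,st[i],"circ",round(cx,1),round(cy,1),round(r,1),"w",onz(p,(cx,cy),.112).round(4),"rect",cv2.minAreaRect(cn), "ell",np.round(e[0],1) if e else 0)
    if n=="f1":
        x,y=int(g[0]),int(g[1]);c1=im[y-90:y+60,x-60:x+140]
c=V["s2"][1]
cv2.imwrite("pics/m2.png",np.hstack([cv2.resize(c1,(400,300),interpolation=2)[:,:,::-1].repeat(1,0),cv2.resize(V["s2"][1],(400,300))[:,:,::-1]]))
E
```

```text
f1 blue [275 210  34  32 306] circ 291.5 226.0 17.0 w [ 0.5529 -0.2399  0.112 ] rect ((291.5, 225.5), (31.0, 33.0), 90.0) ell [291.5 225.8]
f1 blue [231 212  30  35 395] circ 246.0 227.5 20.2 w [ 0.5612 -0.2789  0.112 ] rect ((245.78622436523438, 227.64585876464844), (35.21061325073242, 25.144317626953125), 80.13418579101562) ell [245.1 230.3]
f1 blue [ 200  224   60   46 1337] circ 229.4 240.8 30.3 w [ 0.5759 -0.292   0.112 ] rect ((225.3385467529297, 249.18153381347656), (60.4338493347168, 35.87321090698242), 25.70995330810547) ell [225.1 249. ]
f1 red [353 221  44  25 469] circ 374.5 235.0 23.7 w [ 0.5482 -0.1667  0.112 ] rect ((374.5, 233.0), (24.0, 43.0), 90.0) ell [376.1 234.5]
f1 red [401 222  11  33 274] circ 405.0 238.0 16.3 w [ 0.5462 -0.1396  0.112 ] rect ((406.08203125, 238.098388671875), (8.691431045532227, 32.41179656982422), 5.19442892074585) ell [406.  238.3]
f1 red [323 241  17   6  63] circ 331.0 244.0 8.0 w [ 0.563  -0.2029  0.112 ] rect ((331.017333984375, 244.11270141601562), (4.333630084991455, 15.813948631286621), 81.25383758544922) ell [331.8 243.8]
f2 blue [2
[... 1320 characters left out ...]
0 w [ 0.5811 -0.292   0.112 ] rect ((465.5, 231.0), (28.0, 29.0), 90.0) ell [465.7 230.8]
top blue [432 238  17  17 112] circ 440.5 245.8 8.5 w [ 0.553  -0.2421  0.112 ] rect ((440.70733642578125, 245.8658905029297), (15.617377281188965, 14.836507797241211), 38.65980529785156) ell [440.5 245.9]
top red [421 239  18  15  82] circ 429.6 246.5 9.3 w [ 0.552 -0.221  0.112] rect ((429.4153747558594, 247.02304077148438), (13.59439754486084, 14.997690200805664), 74.74488067626953) ell [431.2 246.3]
top red [393 244  25  16 286] circ 404.8 251.2 12.5 w [ 0.5437 -0.1729  0.112 ] rect ((404.94232177734375, 250.71156311035156), (13.532013893127441, 23.533935546875), 78.69007110595703) ell [404.5 251.2]
```

View pics/m2.png

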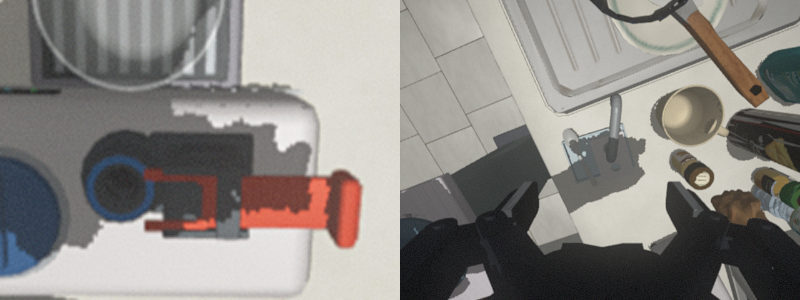

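```bash
python3 - <<'E'
from h import *
import pickle
V=pickle.load(open("v.pkl","rb"))
for n in("top","side"): V[n]=(camera_params(n),cv2.imread(f"pics/{n}0.png")[:,:,::-1].copy())
lsd=cv2.createLineSegmentDetector()
def segs(n,ctr,rad,z,minl):
    p,im=V[n];L=lsd.detect(cv2.cvtColor(im,cv2.COLOR_RGB2GRAY))[0][:,0]
    for s in L:
        a,b=onz(p,s[:2],z),onz(p,s[2:],z);d=b-a
        if np.linalg.norm(d)>minl and np.linalg.norm(a[:2]-ctr)<rad and np.linalg.norm(b[:2]-ctr)<rad:
            print(n,s.round(1),"yaw%%180 %.1f len %.3f"%(np.degrees(np.arctan2(d[1],d[0]))%180,np.linalg.norm(d)),a.round(3)[:2],b.round(3)[:2])
print("filter")
for n in("f1","f2","top"): segs(n,[.51,-.24],.17,.06,.05)
print("spout");
for n in("s1","s2","top"): segs(n,[.53,.135],.07,.13,.03)
print("stand")
for n in("s1","top"): segs(n,[.48,.09],.1,.016,.03)
c=cv2.resize(V["side"][1][250:350,320:430],None,fx=5,fy=5,interpolation=3);cv2.imwrite("pics/m3.png",c[:,:,::-1])
p=V["side"][0];print([proj(p,[.505,.09,z]).round(1) for z in(.054,.1)])
E
```

```text
filter
f1 [195.8 267.  189.4 189.3] yaw%180 8.7 len 0.083 [ 0.629 -0.336] [ 0.547 -0.349]
f1 [403.7  47.3 358.5 107.4] yaw%180 152.3 len 0.064 [ 0.385 -0.168] [ 0.442 -0.198]
f1 [220.7 300.1 266.8 307.3] yaw%180 90.1 len 0.051 [ 0.662 -0.307] [ 0.662 -0.256]
f1 [270.8  81.2 304.1  26.2] yaw%180 155.1 len 0.055 [ 0.434 -0.282] [ 0.384 -0.259]
f1 [210.6 278.7 265.6 278.8] yaw%180 100.0 len 0.059 [ 0.639 -0.32 ] [ 0.629 -0.261]
f1 [348.   93.1 345.7 170.7] yaw%180 9.3 len 0.071 [ 0.431 -0.21 ] [ 0.501 -0.198]
f1 [386.9 186.  334.4 183.7] yaw%180 97.5 len 0.053 [ 0.509 -0.155] [ 0.516 -0.207]
f1 [205.6 174.  260.6 175.9] yaw%180 98.2 len 0.054 [ 0.529 -0.334] [ 0.521 -0.28 ]
f1 [260.6 179.2 209.4 179. ] yaw%180 99.8 len 0.051 [ 0.524 -0.28 ] [ 0.533 -0.33 ]
f1 [220.5 287.4 269.4 295.4] yaw%180 89.8 len 0.053 [ 0.647 -0.308] [ 0.648 -0.255]
f1 [380.6 280.8 271.9 279.5] yaw%180 99.3 len 0.117 [ 0.61  -0.139] [ 0.629 -0.255]
f1 [268.1  96.8 270.4 163.1] yaw%180 9.8 len 0.061 [ 0.447 -0.283] [ 0.507 -0.273]
f1 [263.2 153.2 261.4  96.9] yaw%180 9.3 len 0.051 [ 0.499 -0.281] [ 0.448 -0.289]
f1
[... 4628 characters left out ...]
.161]
top [294.4 318.7 256.9 317.6] yaw%180 87.5 len 0.079 [0.415 0.048] [0.418 0.127]
top [258.1 315.1 284.4 315.1] yaw%180 89.1 len 0.055 [0.423 0.125] [0.423 0.069]
top [288.2 291.7 273.1 290.9] yaw%180 85.8 len 0.032 [0.471 0.061] [0.474 0.093]
top [260.6 287.7 289.4 289.4] yaw%180 85.8 len 0.061 [0.481 0.119] [0.476 0.058]
top [235.9 262.5 251.8 269.6] yaw%180 64.9 len 0.037 [0.535 0.172] [0.519 0.138]
top [264.4 302.2 292.  299.2] yaw%180 95.2 len 0.059 [0.45  0.111] [0.456 0.053]
top [283.1 260.6 265.6 261.2] yaw%180 90.9 len 0.037 [0.537 0.071] [0.537 0.108]
top [268.1 258.4 286.9 258.1] yaw%180 90.0 len 0.040 [0.543 0.103] [0.543 0.063]
[array([365.1, 300.2]), array([366.7, 282.1])]
```

View pics/m3.png

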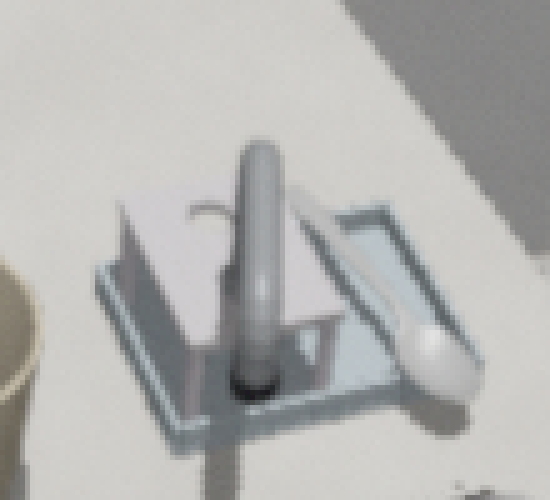

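```bash
python3 - <<'E'
from h import *
import pickle
V=pickle.load(open("v.pkl","rb"))
for n in("top",): V[n]=(camera_params(n),cv2.imread(f"pics/{n}0.png")[:,:,::-1].copy())
d=np.array([.4195,.9078,0]);nrm=np.array([-d[1],d[0],0])
C=np.array([.5225,.142,.13])
# cross profile to refine the centre line, then end profile along it
for n in("s1","s2","top"):
    p,im=V[n];g=cv2.cvtColor(im,cv2.COLOR_RGB2GRAY)
    print(n,"cam",np.array(p["pose"])[:3,3].round(3))
    for t in (0,):
        print(" cross(-14..14mm)",[int(cv2.getRectSubPix(g,(1,1),tuple(map(float,proj(p,C+nrm*k/1000))))[0,0]) for k in range(-14,15)])
    print(" end, from C-30 to C-75 mm",[(k,im[tuple(int(round(v)) for v in proj(p,C-d*k/1000)[::-1])].tolist()) for k in range(36,76,2)])
a=[V[n][1][int(c[1])-50:int(c[1])+50,int(c[0])-50:int(c[0])+50] for n in("s1","s2") for c in[proj(V[n][0],[.505,.1,.1])]]
cv2.imwrite("pics/m4.png",cv2.resize(np.hstack(a),(800,400),interpolation=2)[:,:,::-1])
print([proj(V[n][0],[.505,.1,.1])-50 for n in("s1","s2")])
E
```

```text
s1 cam [0.529 0.164 0.402]
 cross(-14..14mm) [195, 170, 136, 119, 122, 172, 202, 155, 113, 122, 132, 137, 146, 165, 182, 177, 163, 149, 142, 131, 120, 147, 201, 218, 220, 218, 218, 218, 218]
 end, from C-30 to C-75 mm [(36, [119, 121, 118]), (38, [110, 110, 110]), (40, [90, 86, 86]), (42, [108, 105, 105]), (44, [105, 103, 105]), (46, [108, 107, 106]), (48, [112, 110, 107]), (50, [106, 106, 107]), (52, [112, 110, 108]), (54, [108, 102, 104]), (56, [107, 107, 108]), (58, [108, 105, 105]), (60, [111, 107, 106]), (62, [109, 108, 105]), (64, [108, 107, 106]), (66, [106, 103, 102]), (68, [102, 103, 102]), (70, [105, 103, 102]), (72, [103, 101, 102]), (74, [107, 104, 99])]
s2 cam [0.529 0.205 0.412]
 cross(-14..14mm) [118, 143, 130, 109, 109, 109, 105, 102, 110, 122, 131, 139, 148, 159, 165, 160, 151, 146, 135, 125, 114, 99, 102, 102, 100, 101, 97, 102, 100]
 end, from C-30 to C-75 mm [(36, [79, 78, 79]), (38, [86, 85, 87]), (40, [108, 106, 105]), (42, [99, 102, 99]), (44, [94, 100, 101]), (46, [93, 94, 98]), (48, [92, 93, 93]), (50, [106, 106, 102]), (52, [103, 105, 104]), (54, [106, 104, 
[... 251 characters left out ...]
5 -0.021  1.108]
 cross(-14..14mm) [200, 195, 155, 112, 86, 68, 68, 76, 86, 96, 109, 127, 145, 150, 146, 130, 114, 103, 94, 114, 143, 173, 195, 200, 201, 201, 201, 200, 199]
 end, from C-30 to C-75 mm [(36, [89, 89, 91]), (38, [86, 86, 87]), (40, [85, 85, 88]), (42, [78, 78, 79]), (44, [64, 65, 65]), (46, [60, 60, 61]), (48, [46, 46, 46]), (50, [36, 37, 38]), (52, [36, 36, 37]), (54, [39, 39, 40]), (56, [48, 47, 48]), (58, [53, 53, 54]), (60, [127, 123, 123]), (62, [197, 192, 191]), (64, [210, 204, 202]), (66, [210, 204, 202]), (68, [211, 204, 203]), (70, [211, 204, 203]), (72, [210, 203, 202]), (74, [210, 203, 202])]
[array([273.72176179, 170.87941681]), array([288.34825307, 206.90877829])]
```

View pics/m4.png

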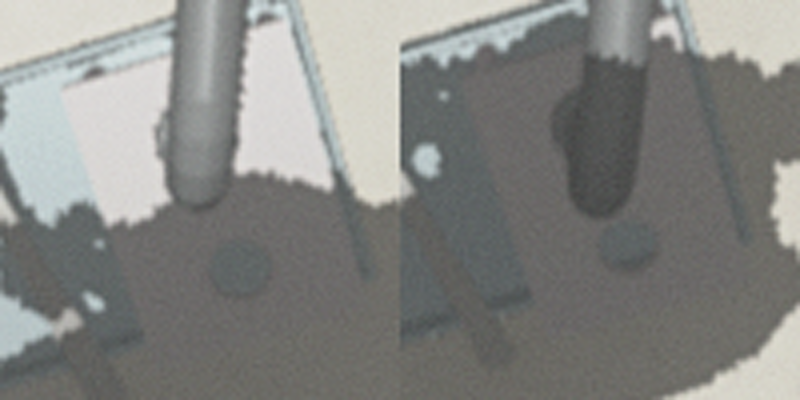

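```bash
python3 - <<'E'
from h import *
R=down(-24.8);x,y=.507,.107
reach([x,y,.20],R);move_linear([x,y,.081],.1)
print(read_state()["contact_force"].round(2))
command_gripper(0.0,80);s=read_state();print(s["t"],s["finger_gap"],s["finger_force"],np.round(s["contact_force"],2),np.round(s["position"],4))
move_linear([x,y,.15],.08)
s=read_state();print(s["finger_gap"],np.round(s["contact_force"],2))
move_linear([x,y,.21],.15)
px,py=.553,-.241
reach([px,py,.205],down(99.4));s=read_state();print(s["t"],np.round(s["contact_force"],2),np.round(s["position"],4),s["joint_positions"])
a=read_camera("side");b=read_camera("top");c=read_camera("wrist")
for n,i in(("sA",a),("tA",b),("wA",c)):cv2.imwrite(f"pics/{n}.png",i[:,:,::-1])
cv2.imwrite("pics/m5.png",np.hstack([cv2.resize(a[150:250,240:340],(400,400),interpolation=2),cv2.resize(c,(400,400))])[:,:,::-1])
E
```

```text
[-0.3   0.2   0.58]
8.7917 0.14276691711858996 77.81434466376595 [-0.02 -0.46  1.12] [0.507  0.107  0.0812]
0.14696465275357726 [ 0.1  -0.24 -0.89]
12.7083 [ 0.64  0.05 -1.06] [ 0.553  -0.2406  0.2048] [-2.95422351e+01  2.53951614e+01  6.43309397e+00  7.10614913e+01
  6.60519292e-03 -3.89581243e+01]
```

View pics/m5.png

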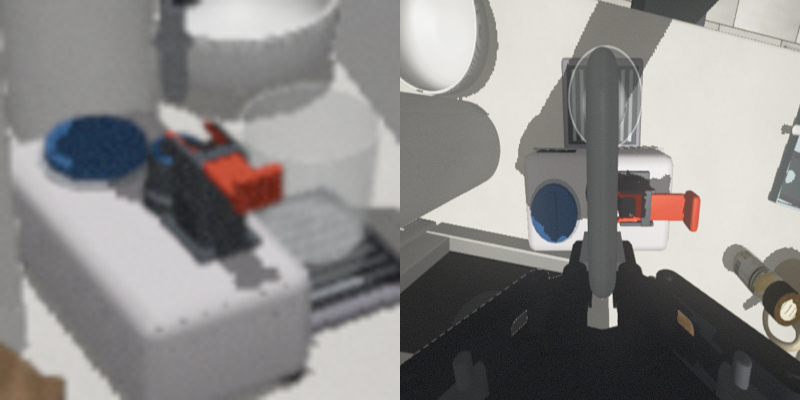

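```bash
python3 - <<'E'
from h import *
p=camera_params("side")
for n,X in(("end",[.553,-.2406,.1438]),("ring",[.553,-.2406,.1778]),("mouth",[.553,-.241,.112])):print(n,proj(p,X).round(1))
print(np.array(p["pose"])[:3,3])
a=cv2.imread("pics/sA.png");cv2.imwrite("pics/m6.png",cv2.resize(a[110:210,235:335],(800,600),interpolation=2)[:, :])
E
```

```text
end [283.2 174.3]
ring [282.7 160.7]
mouth [283.6 186.6]
[0.85080635 0.72996672 0.77894392]
```

View pics/m6.png

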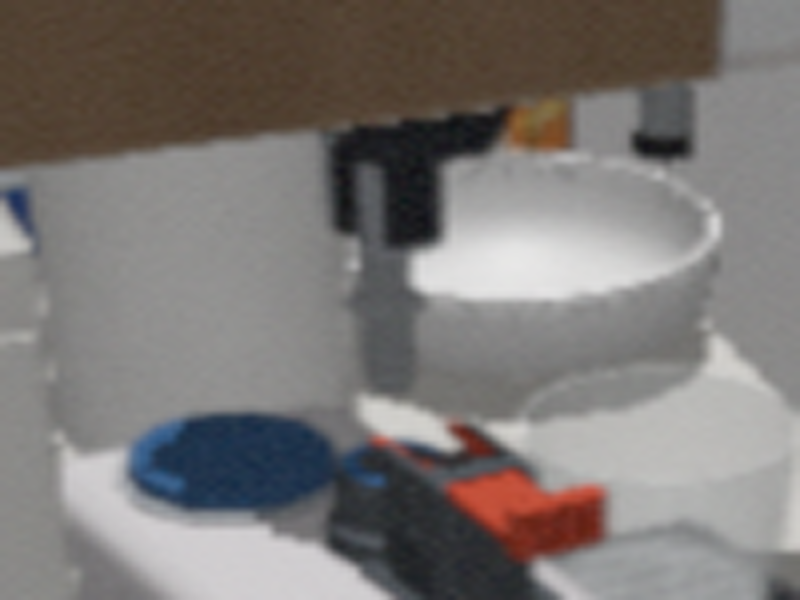

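```bash
python3 - <<'E'
from h import *
x,y=.553,-.241
off=.061 # TCP above stem end
f0=np.array(read_state()["contact_force"])
def st(m):
    s=read_state();print(m,round(s["t"],2),"F",(np.array(s["contact_force"])-f0).round(2),"P",(np.array(s["position"])*1e3).round(2),"M",np.round(s["ft_torque"],2))
move_linear([x,y,.112+off+.004],.05);st(0)
for d in(2,4,6,9,12,15):
    h=move_linear([x,y,.112+off-d/1e3],.025,threshold=5);st((d,h))
    if h:break
E
```

```text
0 13.57 F [1.25 0.36 0.48] P [ 552.99 -241.    176.99] M [ 0.01 -0.01 -0.02]
(2, False) 13.96 F [ 0.9 -0.6  1. ] P [ 552.86 -240.91  170.83] M [-0.01 -0.05  0.06]
(4, False) 14.21 F [ 1.18 -0.77  0.13] P [ 552.93 -240.96  168.89] M [-0.   -0.01 -0.02]
(6, False) 14.46 F [ 0.18 -0.54 -0.47] P [ 552.9  -240.93  166.84] M [-0.03  0.02  0.02]
(9, False) 14.72 F [ 0.56 -1.37  0.06] P [ 552.8  -240.89  163.71] M [-0.01 -0.01  0.03]
(12, False) 14.99 F [-0.09 -0.44  0.36] P [ 552.82 -240.91  160.73] M [-0.03 -0.04 -0.01]
(15, False) 15.26 F [ 0.87 -1.22  0.02] P [ 552.84 -240.91  157.75] M [ 0.03 -0.05  0.01]
```

```bash
cat >> h.py <<'E'
def st(m):
    s=read_state();print(m,round(s["t"],2),"F",np.round(s["contact_force"],2),"z %.2f gap %.4f"%(s["position"][2]*1e3,s["finger_gap"]));return s
E
python3 - <<'E'
from h import *
x,y=.553,-.241
for d in(16,17,18,19,20,21,22):
    h=move_linear([x,y,.173-d/1e3],.007,threshold=25);st((d,h))
    if h:break
E
```

```text
(16, False) 15.55 F [ 1.06  0.02 -1.16] z 156.97 gap 0.1439
(17, False) 15.84 F [ 0.32 -0.11 -0.87] z 155.95 gap 0.1403
(18, False) 16.13 F [-0.92  0.17 -1.23] z 154.85 gap 0.1424
(19, False) 16.43 F [ 0.33 -0.97 -1.78] z 153.74 gap 0.1385
(20, False) 16.72 F [-0.2   0.2   0.37] z 153.03 gap 0.1418
(21, False) 17.01 F [-2.1   0.28  0.86] z 152.16 gap 0.1450
(22, False) 17.3 F [-1.69  0.12  0.66] z 150.97 gap 0.1445
```

```bash
python3 - <<'E'
from h import *
a=read_camera("side");c=read_camera("wrist")
cv2.imwrite("pics/m7.png",np.hstack([cv2.resize(a[130:210,240:320],(480,480),interpolation=2),cv2.resize(c[120:440,220:420],(300,480))])[:,:,::-1])
E
```

```text
(no output)
```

View pics/m7.png

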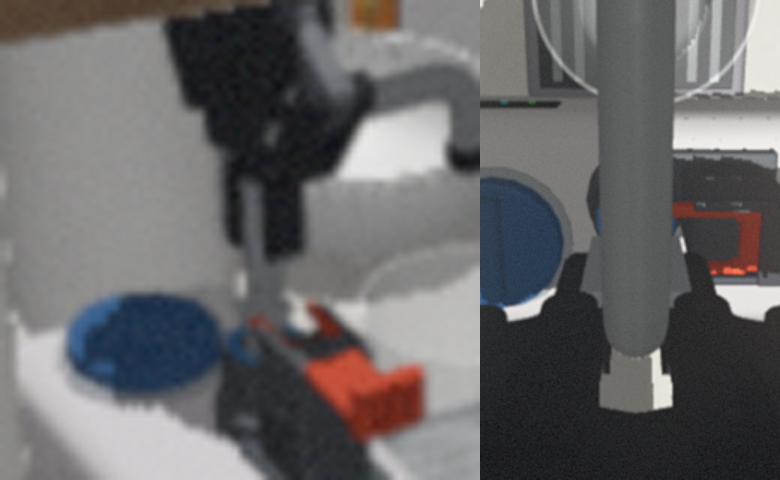

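```bash
python3 - <<'E'
from h import *
x,y=.553,-.241
for k in range(8):
    d=22.7+k*.7
    h=move_linear([x,y,.173-d/1e3],.006,threshold=9);s=st((round(d,1),h))
    if h or s["contact_force"][2]>7:break
E
```

```text
(22.7, False) 17.67 F [-1.41  0.62  0.42] z 150.21 gap 0.1453
(23.4, False) 17.93 F [-0.83  0.06  0.18] z 149.50 gap 0.1397
(24.1, False) 18.2 F [-1.38 -0.1   0.66] z 148.81 gap 0.1434
(24.8, False) 18.47 F [-0.53 -1.44  0.74] z 148.09 gap 0.1416
(25.5, False) 18.73 F [-2.02 -0.02  0.89] z 147.38 gap 0.1424
(26.2, False) 19.0 F [-1.04  0.74  1.11] z 146.76 gap 0.1422
(26.9, False) 19.27 F [-0.5   1.22  1.73] z 146.00 gap 0.1412
(27.6, False) 19.53 F [-0.76 -0.2   0.67] z 145.30 gap 0.1445
```

```bash
python3 - <<'E'
from h import *
cv2.setNumThreads(1)
s=st("now");print(np.round(s["position"],4),np.round(s["tau"],1))
a=cv2.imread("pics/sA.png",0);im=read_camera("side");cv2.imwrite("pics/sB.png",im[:,:,::-1]);b=cv2.cvtColor(im,cv2.COLOR_RGB2GRAY)
p=camera_params("side")
for d in(0,34,39,85):print("pred",d,proj(p,[.553,-.241,s["position"][2]-.061+d/1e3]).round(1))
print("mouth",proj(p,[.553,-.241,.112]))
print("A");[print(r,a[r,274:296].tolist()) for r in range(152,180,2)]
print("B");[print(r,b[r,274:296].tolist()) for r in range(164,196,2)]
E
```

```text
now 19.53 F [-0.76 -0.2   0.67] z 145.30 gap 0.1445
[ 0.553  -0.241   0.1453] [  0.2 -49.6  26.5  -0.5   0.2  -0. ]
pred 0 [284. 197.]
pred 34 [283.5 184.1]
pred 39 [283.4 182.2]
pred 85 [282.7 164. ]
mouth [283.60004241 186.55907361]
A
152 [132, 127, 123, 122, 130, 137, 96, 90, 95, 94, 93, 100, 138, 180, 192, 208, 212, 215, 217, 220, 222, 223]
154 [132, 128, 124, 124, 149, 161, 100, 84, 88, 86, 89, 105, 166, 212, 216, 218, 220, 220, 223, 224, 225, 227]
156 [130, 130, 127, 126, 131, 118, 92, 87, 87, 91, 88, 107, 170, 215, 221, 222, 223, 221, 223, 224, 225, 225]
158 [133, 129, 127, 126, 125, 99, 89, 87, 86, 89, 86, 86, 113, 162, 199, 206, 206, 208, 217, 223, 224, 225]
160 [132, 129, 125, 117, 103, 90, 91, 88, 90, 89, 89, 90, 92, 100, 127, 152, 158, 157, 151, 153, 162, 165]
162 [132, 132, 127, 128, 124, 104, 93, 92, 94, 91, 89, 90, 100, 120, 133, 136, 140, 140, 143, 139, 137, 144]
164 [133, 132, 129, 131, 128, 110, 98, 88, 86, 87, 89, 87, 102, 126, 129, 132, 130, 132, 131, 133, 132, 134]
166 [134, 134, 130, 129, 128, 111, 96, 87, 87, 84, 89, 87, 99, 123, 128, 128, 128, 129, 131, 130, 1
[... 1591 characters left out ...]
 129, 118, 117, 137, 140]
182 [64, 86, 106, 115, 113, 105, 94, 83, 80, 86, 87, 91, 90, 111, 154, 191, 190, 132, 75, 60, 61, 97]
184 [48, 48, 74, 106, 102, 90, 88, 82, 74, 82, 83, 81, 88, 94, 108, 149, 178, 174, 133, 73, 59, 55]
186 [47, 52, 55, 68, 61, 60, 62, 77, 69, 57, 67, 77, 79, 65, 54, 45, 54, 53, 50, 46, 46, 45]
188 [44, 46, 47, 48, 51, 52, 54, 69, 73, 49, 51, 52, 68, 76, 79, 68, 65, 47, 50, 47, 47, 47]
190 [50, 52, 55, 46, 43, 45, 52, 53, 53, 51, 44, 41, 51, 48, 65, 84, 94, 86, 71, 84, 88, 97]
192 [74, 84, 81, 53, 45, 44, 44, 46, 46, 45, 46, 47, 49, 46, 42, 54, 69, 81, 104, 112, 114, 114]
194 [100, 100, 78, 48, 47, 43, 48, 49, 54, 48, 48, 44, 45, 47, 46, 50, 47, 54, 69, 88, 107, 113]
```

```bash
python3 - <<'E'
from h import *
x,y=.553,-.241
for thr in(2.5,3.5,4.5,6):
    z=read_state()["position"][2]-.0007
    h=move_linear([x,y,z],.005,threshold=thr);s=st((thr,h))
E
```

```text
(2.5, False) 19.89 F [-0.74 -0.2   0.22] z 144.55 gap 0.1461
(3.5, False) 20.19 F [-1.37  1.14  1.55] z 143.79 gap 0.1387
(4.5, False) 20.49 F [-1.68  0.18  0.82] z 142.99 gap 0.1438
(6, False) 20.8 F [-1.33  0.07  0.9 ] z 142.21 gap 0.1488
```

```bash
python3 - <<'E'
from h import *
x,y=.553,-.241
for k in range(7):
    z=.1418-k*.0004
    h=move_linear([x,y,z],.005,threshold=8);s=st((round(z,4),h))
    if h or s["contact_force"][2]>6:break
print(np.round(s["tau"],2),np.round(s["ft_torque"],2))
im=read_camera("side");cv2.imwrite("pics/sC.png",im[:,:,::-1]);b=cv2.cvtColor(im,cv2.COLOR_RGB2GRAY)
[print(r,b[r,274:296].tolist()) for r in range(176,196)]
p=camera_params("side");print([proj(p,[.553,-.241,s["position"][2]-.061+d/1e3]).round(1)[1] for d in(34,36.5,39)])
E
```

```text
(0.1418, False) 21.05 F [-1.13 -0.18  1.71] z 141.81 gap 0.1432
(0.1414, False) 21.3 F [-2.37 -0.3   5.2 ] z 141.75 gap 0.1392
(0.141, False) 21.55 F [-2.98  0.1   7.15] z 141.70 gap 0.1442
[  0.05 -46.34  25.29  -1.42   0.13  -0.  ] [0.27 0.69 0.07]
176 [131, 132, 132, 127, 122, 142, 161, 99, 96, 85, 49, 41, 47, 52, 66, 79, 97, 113, 117, 117, 115, 113]
177 [124, 127, 125, 123, 124, 146, 165, 106, 94, 96, 78, 70, 78, 90, 107, 107, 107, 115, 115, 115, 114, 113]
178 [116, 117, 115, 112, 118, 143, 163, 105, 95, 96, 93, 93, 105, 136, 151, 126, 120, 116, 116, 117, 114, 112]
179 [115, 117, 115, 115, 113, 134, 150, 101, 93, 93, 90, 92, 121, 169, 190, 167, 144, 130, 124, 124, 135, 119]
180 [108, 114, 118, 115, 112, 118, 118, 92, 86, 88, 90, 92, 118, 175, 204, 195, 165, 127, 117, 118, 139, 143]
181 [87, 107, 112, 115, 116, 113, 105, 88, 87, 90, 89, 92, 119, 172, 204, 200, 174, 101, 71, 69, 94, 145]
182 [61, 82, 105, 114, 115, 116, 102, 84, 83, 84, 89, 89, 110, 158, 195, 202, 189, 135, 77, 58, 62, 94]
183 [48, 61, 91, 111, 115, 107, 93, 78, 73, 83, 87, 88, 92, 118, 161, 193, 197, 175, 120, 73,
[... 507 characters left out ...]
 56, 55, 69, 71, 54, 45, 46, 51, 62, 85, 91, 82, 65, 53, 55, 63, 70]
190 [47, 53, 61, 49, 49, 45, 51, 56, 56, 51, 51, 44, 48, 51, 65, 85, 92, 86, 65, 72, 88, 96]
191 [60, 68, 72, 46, 44, 50, 50, 49, 49, 45, 46, 47, 55, 46, 50, 68, 88, 86, 89, 97, 110, 111]
192 [73, 85, 82, 56, 47, 43, 45, 45, 44, 44, 45, 45, 49, 42, 45, 49, 64, 79, 101, 108, 114, 116]
193 [94, 95, 87, 54, 40, 46, 43, 44, 48, 45, 41, 46, 46, 41, 45, 47, 53, 64, 85, 109, 114, 115]
194 [102, 102, 79, 47, 42, 41, 42, 47, 49, 43, 47, 46, 46, 43, 47, 47, 52, 52, 65, 89, 108, 112]
195 [107, 100, 65, 43, 44, 47, 49, 49, 47, 45, 47, 44, 46, 51, 44, 50, 50, 51, 55, 70, 90, 109]
[np.float64(185.5), np.float64(184.6), np.float64(183.6)]
```

```bash
python3 - <<'E'
from h import *
x,y=.553,-.241
z=.141
while z>.1394:
    z-=.0002
    h=move_linear([x,y,z],.004,threshold=6);sleep(.15);s=st(round(z,4))
    F=np.mean([s["contact_force"][2]]+[(sleep(.03),read_state()["contact_force"][2])[1] for _ in range(3)]);print(" mean",round(F,2))
    if F>11:break
E
```

```text
0.1408 22.0 F [-2.67  2.52  7.92] z 141.73 gap 0.1421
 mean 7.75
0.1406 22.5 F [-2.65  0.75  8.69] z 141.70 gap 0.1437
 mean 8.77
0.1404 23.0 F [-3.48  1.08  9.38] z 141.69 gap 0.1438
 mean 9.52
0.1402 23.5 F [-3.91  2.03 10.78] z 141.69 gap 0.1449
 mean 10.02
0.14 24.0 F [-5.09  1.69 10.96] z 141.67 gap 0.1436
 mean 11.46
```

```bash
python3 - <<'E'
from h import *
import pickle
x,y=.553,-.241
for z in(.1397,.1394):
    move_linear([x,y,z],.004,threshold=6);sleep(.15);s=st(z)
    if s["contact_force"][2]>13.5:break
move_linear([x,y,.1408],.005);st("relax")
command_gripper(.6);st("open")
move_linear([x,y,.20],.08);st("up")
move_linear([x,y,.26],.2)
im=read_camera("side");cv2.imwrite("pics/sD.png",im[:,:,::-1]);t=read_camera("top");cv2.imwrite("pics/tD.png",t[:,:,::-1])
b=cv2.cvtColor(im,cv2.COLOR_RGB2GRAY);print("ring rows");[print(r,b[r,276:292].tolist()) for r in range(176,190,2)]
V=pickle.load(open("v.pkl","rb"))
pt=camera_params("top");T=cv2.imread("pics/top0.png");hsv=cv2.cvtColor(T,cv2.COLOR_BGR2HSV)
m=cv2.inRange(hsv,(0,150,70),(10,255,255));ys,xs=np.nonzero(m[230:270,385:422]);
for c in range(8):
    r=ys[xs==c+5];print("top col",c+390,(r.min()+230,r.max()+230) if len(r) else None, T[252,c+390][::-1].tolist())
X,e=tri([(V["f1"][0],(406.1,238.1)),(V["f2"][0],(390.5,238.0)),(pt,(396.5,252.5))]);print("tab tri",X.round(4),np.round(e,4))
for z in(.135,.143,.15): print(z,[onz(V[n][0],uv,z).round(4)[:2] for n,uv in(("f1",(406.1,238.1)),("f2",(390.5,238)))],onz(pt,(396.5,252.5),z).round(4)[:2])
E
```

```text
0.1397 24.5 F [-4.34  2.61 13.2 ] z 141.65 gap 0.1428
0.1394 24.9 F [-4.49  2.91 14.43] z 141.66 gap 0.1406
relax 25.33 F [-2.85  0.71  7.77] z 141.72 gap 0.1471
open 25.79 F [-0.65  0.14  0.32] z 140.52 gap 0.5970
up 26.68 F [0.06 0.04 0.08] z 199.47 gap 0.5982
ring rows
176 [129, 125, 121, 145, 165, 124, 91, 93, 90, 86, 90, 98, 112, 115, 115, 116]
178 [116, 115, 116, 142, 171, 141, 96, 89, 88, 87, 93, 127, 153, 126, 118, 119]
180 [115, 113, 111, 117, 131, 123, 93, 87, 88, 89, 96, 153, 200, 193, 166, 126]
182 [105, 112, 115, 110, 105, 95, 100, 102, 90, 90, 94, 134, 190, 201, 188, 134]
184 [73, 103, 104, 95, 86, 80, 77, 92, 94, 91, 85, 86, 114, 154, 178, 172]
186 [56, 71, 66, 74, 83, 84, 72, 52, 70, 82, 85, 75, 75, 55, 57, 65]
188 [53, 68, 89, 97, 82, 72, 75, 57, 45, 51, 65, 84, 86, 91, 88, 86]
top col 390 None [121, 116, 116]
top col 391 None [148, 141, 142]
top col 392 None [133, 123, 123]
top col 393 (np.int64(247), np.int64(251)) [84, 43, 36]
top col 394 (np.int64(246), np.int64(256)) [102, 24, 12]
top col 395 (np.int64(246), np.int64(259)) [142, 37, 18]
top col 396 (np.int64(246), np.int64(259)) [205, 65, 36]
top col 397 (np.int64(247), np.int64(259)) [196, 55, 26]
tab tri [ 0.5368 -0.1509  0.1533] [0.0003 0.0003 0.0006]
0.135 [array([ 0.5407, -0.1455]), array([ 0.541 , -0.1462])] [ 0.5392 -0.1536]
0.143 [array([ 0.5389, -0.1478]), array([ 0.5391, -0.1482])] [ 0.5384 -0.1525]
0.15 [array([ 0.5373, -0.1499]), array([ 0.5374, -0.15  ])] [ 0.5377 -0.1516]
```

```bash
python3 - <<'E'
from h import *
P=np.array([.553,-.241]);fy=np.array([-.163,.987])
g=lambda d,z:[*(P+fy*d),z]
reach(g(.127,.22),down(9.4));command_gripper(0.0,30)
move_linear(g(.127,.14),.12);s=st("low")
f0=np.array(s["contact_force"])
h=move_linear(g(.078,.14),.025,threshold=9);s=st(h)
print("dist",((np.array(s["position"])[:2]-P)@fy*1e3).round(2),"push",((np.array(s["contact_force"])-f0)[:2]@fy).round(2))
E
```

```text
low 30.14 F [-0.7   0.15  1.49] z 140.67 gap -0.0035
True 31.69 F [-0.14  0.03  0.41] z 139.31 gap -0.0033
dist 85.16 push -0.21
```

```bash
cat >> h.py <<'E'
def red(im):
    h=cv2.cvtColor(im,cv2.COLOR_RGB2HSV);m=cv2.inRange(h,(0,150,50),(10,255,255));m[:150]=0;m[240:]=0;m[:,:250]=0;m[:,340:]=0
    y,x=np.nonzero(m);return (len(x),x.min(),x.max(),y.min(),y.max(),x.mean().round(1),y.mean().round(1)) if len(x) else 0
E
python3 - <<'E'
from h import *
P=np.array([.553,-.241]);fy=np.array([-.163,.987])
g=lambda d,z:[*(P+fy*d),z]
print("before",red(cv2.imread("pics/sD.png")[:,:,::-1].copy()),"now",red(read_camera("side")))
for d in(.083,.081,.079,.077):
    h=move_linear(g(d,.14),.02,threshold=12);s=st((d,h));F=np.array(s["contact_force"])[:2]@fy
    print("dist",((np.array(s["position"])[:2]-P)@fy*1e3).round(2),"push",F.round(2),red(read_camera("side")))
    if F>8: break
p=camera_params("side")
for d in(.0914,.0674): print(proj(p,[*(P+fy*d),.15]).round(1))
E
```

```text
before (178, np.int64(282), np.int64(309), np.int64(181), np.int64(202), np.float64(300.1), np.float64(194.5)) now (88, np.int64(280), np.int64(299), np.int64(181), np.int64(197), np.float64(292.1), np.float64(188.9))
(0.083, False) 32.07 F [-0.93  5.38  0.11] z 139.16 gap -0.0001
dist 84.92 push 5.46 (85, np.int64(281), np.int64(299), np.int64(182), np.int64(197), np.float64(292.1), np.float64(188.9))
(0.081, False) 32.37 F [-1.21 10.4   1.88] z 139.15 gap 0.0003
dist 84.84 push 10.47 (89, np.int64(281), np.int64(299), np.int64(181), np.int64(197), np.float64(292.0), np.float64(188.8))
[303.7 192.4]
[298.1 186.7]
```

```bash
python3 - <<'E'
from h import *
P=np.array([.553,-.241]);fy=np.array([-.163,.987])
g=lambda d,z:[*(P+fy*d),z]
move_linear(g(.115,.14),.1);move_linear(g(.125,.26),.2);st("clear")
reach([.48,.05,.3],down(100))
im=read_camera("top");cv2.imwrite("pics/tE.png",im[:,:,::-1]);sd=read_camera("side")
pt=camera_params("top");st("away")
def redtop(im):
    m=cv2.inRange(cv2.cvtColor(im,cv2.COLOR_RGB2HSV),(0,150,60),(10,255,255));m[:225]=0;m[275:]=0;m[:,:380]=0;m[:,460:]=0
    y,x=np.nonzero(m);print("red x",x.min(),x.max(),"tab col rows",y[x<=x.min()+4].min(),y[x<=x.min()+4].max(),len(x));return onz(pt,(x.min(),y[x<=x.min()+4].mean()),.15)[:2]
a=redtop(cv2.imread("pics/top0.png")[:,:,::-1].copy());b=redtop(im);print("outer edge",(a-P)@fy,(b-P)@fy)
print("side red",red(sd))
h=cv2.cvtColor(sd,cv2.COLOR_RGB2GRAY);print([h[r,274:296].tolist() for r in(180,183,186)])
# bystanders: change between first and last top picture outside the arm
d=cv2.absdiff(cv2.imread("pics/top0.png"),im[:,:,::-1]).max(2)
for n,(x0,y0,x1,y1) in dict(mug=(232,178,292,232),jar=(294,200,318,230),tumbler=(415,268,470,316)).items(): print(n,(d[y0:y1,x0:x1]>40).mean().round(3))
E
```

```text
clear 33.66 F [ 0.85  1.04 -0.1 ] z 259.11 gap 0.0004
away 34.92 F [-0.03 -0.17 -0.  ] z 299.37 gap 0.0051
red x 393 438 tab col rows 246 259 370
red x 404 447 tab col rows 244 258 385
outer edge 0.09695864285866138 0.07612461319224209
side red (168, np.int64(278), np.int64(304), np.int64(178), np.int64(197), np.float64(294.9), np.float64(188.9))
[[198, 208, 203, 170, 128, 117, 124, 121, 105, 100, 105, 103, 104, 137, 166, 115, 111, 126, 138, 132, 152, 153], [101, 126, 174, 207, 208, 191, 133, 107, 109, 116, 113, 115, 117, 117, 115, 116, 114, 116, 114, 110, 95, 89], [98, 97, 109, 125, 88, 80, 84, 97, 100, 62, 71, 91, 104, 112, 118, 114, 117, 115, 115, 110, 100, 99]]
mug 0.623
jar 0.233
tumbler 0.053
```

```bash
python3 - <<'E'
from h import *
import pickle
V=pickle.load(open("v.pkl","rb"))
reach([.545,-.215,.26],down(100));p=camera_params("wrist");im=read_camera("wrist");cv2.imwrite("pics/f1b.png",im[:,:,::-1]);t=read_camera("top");st("")
for P,I in(V["f1"],(p,im)):
    m=cv2.inRange(cv2.cvtColor(I,cv2.COLOR_RGB2HSV),(0,130,50),(12,255,255));m[:205]=0;m[265:]=0;m[:,:300]=0;m[:,430:]=0
    cols=m.astype(bool).sum(0);print("extent",np.nonzero(cols)[0][[0,-1]],"tall cols",np.nonzero(cols>27)[0].tolist())
    c=np.nonzero(cols>27)[0]; r=I[238,c.max()-14:c.max()+8,0].tolist();print(r)
    print("right edge world",onz(P,(c.max(),238),.15).round(4))
d=cv2.absdiff(cv2.imread("pics/top0.png"),t[:,:,::-1]).max(2)
for n,(x0,y0,x1,y1) in dict(mug=(232,178,292,232),jar=(294,200,318,230),tumbler=(415,268,470,316)).items(): print(n,(d[y0:y1,x0:x1]>40).mean().round(3))
E
```

```text
36.08 F [ 0.52  0.28 -0.03] z 260.66 gap -0.0012
extent [305 411] tall cols [402, 403, 404, 405, 406, 407, 408, 409]
[127, 114, 104, 100, 102, 108, 134, 173, 198, 217, 223, 219, 220, 219, 206, 192, 185, 216, 221, 223, 222, 220]
right edge world [ 0.5368 -0.1477  0.15  ]
extent [300 383] tall cols [308, 374, 375, 376, 377, 378, 379, 380, 381]
[240, 236, 157, 103, 102, 121, 159, 196, 218, 230, 229, 232, 232, 227, 221, 208, 208, 221, 221, 208, 180, 192]
right edge world [ 0.5405 -0.1685  0.15  ]
mug 0.0
jar 0.0
tumbler 0.354
```

```bash
python3 - <<'E'
from h import *
P=np.array([.553,-.241]);fy=np.array([-.163,.987])
g=lambda d,z:[*(P+fy*d),z]
reach(g(.110,.26),down(9.4));move_linear(g(.110,.1455),.15);st("low")
h=move_linear(g(.090,.1455),.05,threshold=6);st(h)
for d in(.086,.084,.083,.082,.081,.080,.079,.078):
    h=move_linear(g(d,.1455),.02,threshold=10);sleep(.1);s=st((d,h));F=np.array(s["contact_force"])[:2]@fy
    print("dist",((np.array(s["position"])[:2]-P)@fy*1e3).round(2),"push",F.round(2))
    if F>10: break
E
```

```text
low 38.51 F [ 0.38 -0.23 -0.94] z 146.36 gap -0.0011
False 39.06 F [-0.08  0.1  -0.27] z 145.49 gap -0.0004
(0.086, False) 39.51 F [0.34 0.01 0.67] z 145.48 gap 0.0020
dist 86.15 push -0.04
(0.084, False) 39.86 F [-0.3  5.1  0.9] z 145.41 gap 0.0005
dist 84.82 push 5.08
(0.083, False) 40.21 F [-1.    6.4   1.42] z 145.39 gap 0.0003
dist 84.72 push 6.48
(0.082, False) 40.56 F [-1.4   8.67  2.43] z 145.37 gap -0.0020
dist 84.69 push 8.78
(0.081, False) 40.91 F [-1.65 11.75  4.51] z 145.33 gap -0.0006
dist 84.62 push 11.86
```

```bash
python3 - <<'E'
from h import *
P=np.array([.553,-.241]);fy=np.array([-.163,.987])
g=lambda d,z:[*(P+fy*d),z]
for d in(.080,.079,.078):
    move_linear(g(d,.1455),.02,threshold=8);sleep(.1);s=st(d);F=np.array(s["contact_force"])[:2]@fy
    print("dist",((np.array(s["position"])[:2]-P)@fy*1e3).round(2),"push",F.round(2))
    if F>15: break
move_linear(g(.115,.1455),.15);move_linear(g(.125,.26),.25);reach([.48,.05,.3],down(100))
t=read_camera("top");sd=read_camera("side");st("away")
cv2.imwrite("pics/tF.png",t[:,:,::-1]);cv2.imwrite("pics/sF.png",sd[:,:,::-1])
def redness(im): im=im.astype(np.float32);return np.clip(im[:,:,0]-.5*im[:,:,1]-.5*im[:,:,2],0,None)
def shift(a,b,box,K=8):
    x0,y0,x1,y1=box;A=redness(a);B=redness(b)
    T=cv2.resize(A[y0:y1,x0:x1],None,fx=K,fy=K,interpolation=cv2.INTER_CUBIC);m=20
    S=cv2.resize(B[y0-m:y1+m,x0-m:x1+m],None,fx=K,fy=K,interpolation=cv2.INTER_CUBIC)
    r=cv2.matchTemplate(S,T,cv2.TM_CCOEFF_NORMED);_,v,_,l=cv2.minMaxLoc(r);return l[0]/K-m,l[1]/K-m,round(v,3)
top0=cv2.imread("pics/top0.png")[:,:,::-1];s0=cv2.imread("pics/side0.png")[:,:,::-1]
pt,ps=camera_params("top"),camera_params("side")
for z in(.135,.15):
  for n,p in(("top",pt),("side",ps)): print(z,n,"24mm predicts",(proj(p,[*(P+fy*.0674),z])-proj(p,[*(P+fy*.0914),z])).round(2))
for box in((388,240,402,264),(388,240,415,266)): print("top",shift(top0,t,box))
for box in((296,183,314,206),(290,180,314,206)): print("side",shift(s0,sd,box))
E
```

```text
0.08 41.26 F [-2.71 13.97  4.53] z 145.31 gap -0.0031
dist 84.57 push 14.23
0.079 41.61 F [-2.32 16.46  6.47] z 145.29 gap 0.0003
dist 84.51 push 16.63
away 43.88 F [-0.6  -0.35  0.35] z 299.30 gap -0.0009
0.135 top 24mm predicts [12.49 -2.27]
0.135 side 24mm predicts [-5.61 -5.66]
0.15 top 24mm predicts [12.69 -2.31]
0.15 side 24mm predicts [-5.65 -5.62]
top (11.25, -2.0, 0.989)
top (11.0, -2.0, 0.798)
side (-4.5, -5.125, 0.848)
side (-4.875, -5.625, 0.734)
```

```bash
python3 - <<'E'
from h import *
def R(f): im=cv2.imread(f).astype(int);return np.clip(im[:,:,2]-(im[:,:,1]+im[:,:,0])//2,0,255)
for f,c0 in(("pics/f1.png",296),("pics/f1b.png",276)):
    r=R(f);print(f,"cols from",c0)
    for y in range(214,258,3): print(y,"".join("%x"%min(15,v//12) for v in r[y,c0:c0+120]))
def sh(a,b,box,K=8,m=6):
    x0,y0,x1,y1=box;A=cv2.imread(a,0);B=cv2.imread(b,0);u=lambda i:cv2.resize(i,None,fx=K,fy=K,interpolation=2)
    r=cv2.matchTemplate(u(B[y0-m:y1+m,x0-m:x1+m]),u(A[y0:y1,x0:x1]),cv2.TM_CCOEFF_NORMED);_,v,_,l=cv2.minMaxLoc(r);return l[0]/K-m,l[1]/K-m,round(v,3)
p=camera_params("side");o=[.469,-.255,.153];u,v=proj(p,o);print("outlet px",u,v)
print("outlet shift D->F",sh("pics/sD.png","pics/sF.png",(int(u)-12,int(v)-14,int(u)+12,int(v)+8)))
print("B: stem cols F");b=cv2.imread("pics/sF.png",0);[print(y,b[y,274:296].tolist()) for y in(166,170,174,178)]
b=cv2.imread("pics/sD.png",0);print("D");[print(y,b[y,274:296].tolist()) for y in(166,170,174,178)]
E
```

```text
pics/f1.png cols from 296
214 000000000000000000000000000000000000000000000000000000000000000000000000000000000000000000000000000000000000000000000000
217 000000002444444431000000000000000000000000000000000000000000000000000000000000000000000000000000000000112222211000000000
220 000000004555455444444443444443334333333333331000000000000223333333333333333333333333333322224443333222333333333321100000
223 00000000000000000000000000000000001344444444200000000000144454444444444444444444444444444469aaaaaaa644332346799999841000
226 0000000000000000000000000000000000000344444420000000000014444454444444444444444444444444448aaaaaaaaaa53333589aaaaaa95300
229 00000000000000000000000000000000000003444454200000000000144444444444444444444444444444444457aaaaaaaa63233468aaaabba95100
232 00000000000000000000000000000000000003444444100000000000144444444444444444444444444444444447aaaaaaa643333479aaaaaba85000
235 0000000000000000000000000000000000001344444410000000000025444444445555554444446864444443446bbaaaaa8533333579aaaaba974000
238 000000000000000000000000000000000000134444431000000000006ba67bba9aabbb
[... 2989 characters left out ...]
9, 121, 126, 126, 125, 125, 128, 131]
174 [139, 139, 135, 131, 124, 120, 118, 105, 103, 103, 104, 102, 99, 104, 118, 118, 120, 119, 117, 118, 120, 118]
178 [208, 210, 193, 151, 128, 148, 171, 149, 109, 104, 102, 102, 98, 98, 98, 108, 118, 121, 119, 122, 122, 121]
D
166 [135, 133, 129, 126, 127, 115, 106, 91, 86, 89, 89, 86, 85, 102, 122, 129, 129, 130, 128, 131, 133, 133]
170 [134, 131, 130, 125, 120, 117, 107, 91, 85, 88, 88, 87, 85, 97, 114, 116, 119, 123, 120, 120, 120, 123]
174 [136, 131, 129, 126, 120, 119, 112, 96, 87, 88, 87, 86, 89, 99, 113, 114, 114, 114, 114, 114, 113, 111]
178 [116, 116, 116, 114, 116, 142, 171, 141, 95, 88, 88, 86, 93, 127, 153, 126, 117, 118, 116, 115, 117, 112]
```

```bash
python3 - <<'E'
from h import *
for f in("pics/f1.png","pics/f1b.png"):
    im=cv2.imread(f);print(f)
    for y in range(208,258,2): print(y," ".join("%3d"%v for v in im[y,284:314].max(1)))
im=cv2.imread("pics/f1b.png")[:,:,::-1];print([im[232,c].tolist() for c in range(288,310,2)])
p=camera_params("top")
E
```

```text
pics/f1.png
208  53  58  57  57  59  63  59  60  64  57  58  52  54  56  54  57  55  55  60  54  59  50  58  60  66  64  57  64  58  60
210  64  74  78  81  88  95  93  96  97  92  91  80  81  72  70  68  62  55  60  61  50  55  60  51  57  59  60  59  62  60
212 106 104 101  99 105 106 107 105 100 101 103 102 107 106 106  98  89  78  60  56  56  59  59  57  60  57  55  56  57  60
214 105  94  88  87  73  69  69  64  63  68  72  80  85  90 100 106 109 103  93  86  73  62  57  52  53  58  58  61  60  56
216  69  61  61  53  57  53  57  49  50  46  49  55  58  60  62  73  92 102 107 101  80  87  86  85  90  78  86  86  79  66
218  58  52  56  47  48  47  48  53  49  49  43  48  49  52  53  59  57  70  84  92 107 114 115 115 117 114 117 111 114  83
220  56  50  51  52  46  45  41  47  51  49  55  42  50  54  46  50  55  59  64  72 105 116 111 110 116 112 115 113 113 112
222  60  60  54  61  47  51  47  47  47  50  48  50  48  53  52  54  53  55  60  63  76  89  90  86  96  99  95  91  85  84
224  46  54  56  57  53  51  44  54  47  51  46  53  48  45  52  54  51  56  61  55  69 101 105 
[... 4584 characters left out ...]
 220 219 217 216 219 222 235 237 233 193 101
250  99  90  92  90  88  87  91 139 210 237 236 234 232 232 233 234 234 233 236 235 234 235 233 234 234 234 234 234 213 141
252  87  85  83  88 105 149 199 226 235 232 233 234 232 233 235 233 233 232 232 232 234 232 234 233 232 232 233 234 234 235
254 157 177 197 206 221 233 236 233 233 231 233 233 232 232 234 232 234 234 233 232 233 232 233 234 232 234 231 233 233 232
256 233 231 236 234 233 232 233 233 232 231 234 232 233 233 233 232 233 234 233 232 232 231 232 233 232 233 232 233 232 234
[[95, 96, 94], [88, 84, 85], [84, 86, 85], [80, 81, 84], [85, 88, 85], [95, 97, 96], [103, 102, 104], [78, 82, 86], [67, 85, 117], [86, 77, 95], [120, 58, 51]]
```

```bash
python3 - <<'E'
from h import *
st("end");print(hand_in())
E
```

```text
end 43.88 F [-0.6  -0.35  0.35] z 299.30 gap -0.0009
the job is handed in; nothing more can be done
None
```

I handed the job in at 43.9 s: the spout is in the port against a hard stop and the red slide is pushed to where it stops, but full closure isn't confirmed – I measured about 21.5 mm of slide travel, not 24 mm, with nothing seen in its way. I also felt no clear seal resistance on the way down (my readings were mostly taken between steps); the hard stop came about 31 mm deep and I pressed to about 13 N over drag. The mug and jar show no change in the pictures; the glass was not separately checked.

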